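Count the next print and hold the placement gauge at its mark

ROBOT

A 7-joint arm with a two-finger parallel gripper is mounted at the origin on the work surface. World frame = base frame: x ahead of the robot, y to its left, z up, the work surface at z = 0. Lengths are in m, angles in rad, forces in N, time in s.
With the tool pointing down it reaches from about 0.4 to 0.85 m from the base axis. Payload 10.4 kg.
Tool frame: the origin (TCP) lies between the finger pads; the fingertips stand ahead of it and the grasp point (between the pads) lies 5 mm behind it (manip.tip_extent is the z of the fingertips in the tool frame, in m); z points along the fingers, y is the line along which they close (so a half turn about z gives the same grasp; the last joint's range is limited). The gripper opens to 85 mm and grips with 20 to 120 N. Pads are 22 mm wide; open, the fingers measure 114 mm over their backs; the gripper's body (76 mm by 85 mm) begins 54 mm behind the grasp point. The pads swing forward as they close: fully open they stand 13 mm farther back than shut.
Start: joints at [1.258, 0.332, -0.065, 1.46, 0.022, 1.35, -0.088], TCP at [0.179, -0.599, 0.245] pointing down, gripper open.
Joint ranges: [-2.6, 2.6], [-0.5, 2.12], [-1.47, 1.34], [0.16, 2.42], [-1.27, 4.41], [0.06, 2.06], [-2.6, 2.6]. Speed limits (rad/s): [2.22, 2.22, 2.79, 2.79, 3.14, 3.14, 3.14].

INTERFACE

Orientations are given as a unit quaternion [x, y, z, w].
In Python, from workcell import status, viewer, manip gives the robot as it stands.
- The arm moves only by the tool play_rows, never from a script. Its argument "plan" is one flat list of numbers, 7 for each row, row after row: the turn, a rotation vector about the tool's x, y, z in degrees, then the shift along the tool's x, y, z in m, then the opening, from 0 (shut) to 1 (fully open). In form: [ax, ay, az, dx, dy, dz, grip, ax, ay, az, dx, dy, dz, grip, ...]. A call has 1 to 20 rows; each row is the pose to reach, as a shift and turn from the pose commanded when the call began, along the tool's axes at that moment; what a row does not reach only later rows make up. A row lasts 1/8 s, in which the tool goes at most 62.5 mm and 10.7 degrees, less where a joint would pass 70% of its speed; a pose out of reach is approached as far as the arm can. A call with a gripper value outside its range is refused whole. The fingers move at their own pace and stop on an object; "squeeze" is the grip in N (left out, the last holds). Time passes only in rows, so rows that repeat a pose let the fingers close. It gives the time, the measured TCP pose, the force, the opening and the grip force at its end, in the units of the state.
- status.get_obs(): the state, without advancing time (a new reading comes with each control period).
- viewer.camera(name): name is "scene" or "top" or "wrist"; returns the picture (420x560x3 uint8, red, green, blue); there is no depth.
- viewer.camera_model(name): a dict with "fx", "fy", "cx", "cy" (pixels), "D" ([k1, k2, p1, p2, k3] as OpenCV has them; the pictures are not rectified), "R" (3x3) and "t" (3): a world point X has camera coordinates R X + t. Camera axes: x right, y down, z forward; pixel columns grow to the right and rows downward; lengths in m; the calibration is good to about 2 mm. A picture is of the moment at which its call begins: read the wrist's pose just before it. camera_model takes no time and is no camera call; for the wrist camera it gives the pose at the moment of the call.
- manip.hand_in(): hands the job in; it is judged then, once.
The state is a dict: "clock": time; "joint_pos": joint angles; "joint_velocities": joint speeds; "tau": joint torques, N m; "position": TCP position; "ee_rot": TCP orientation; "ft_force": force on the tool from outside, world axes, zero at the start; "torque": the same for the moment, N m; "grip_width": opening from 0.0 (shut) to 1.0 (fully open); "grasp_force": force on a finger pad.
Only numpy, scipy, OpenCV 4.12 (cv2) and the standard library are available. Lean on these libraries where they do the work, as an engineer would, in place of code of your own. Each camera call takes 0.05 s, during which the arm holds its last target. There are 200 camera calls.

TASK

Log the next shirt on the bench tally counter: swing its sprung lever all the way to the stop and let it spring back. Then take the placement gauge by its black grip, squeezing in the lock button on the grip's side, and draw the telescoping arm out until the front edge of its stop blade stands level with the line of the marker clip on the scale; the arm is sprung, so finish holding the squeezed grip there, and leave the marker clip and the other things on the bench where they are.

Things in the scene. Friction and masses are not known exactly. Their poses are not given: they have to be found in the camera images.
- grip (a point): grip point of the black grip (54 mm long along the arm, 36 wide, 30 to 85 mm above the bench), 60 mm above the bench, on the squeezed grip's mid-line. x: direction of extension; y: across, towards button and scale; z up. Take it from above, fingers on its +y and -y sides: 44 mm over grip and button, 38 mm squeezed. The arm has a sprung side play of 4 mm either way.
- button_face (a point): centre of the outer face of the lock button, a grey pad 36 mm long and 40 mm high on the +y side of the grip, 8 mm proud; axes as the grip's. It goes in (-y) by up to 6 mm against a spring of 1.5 N rising to 4.5 N. At rest it locks the arm in the retracted position; pressed in by more than about 3 mm it frees the arm.
- lock_button (a joint): how far the lock button is pressed in, m: 0 out, 0.006 fully in
- gauge_arm (a joint): extension of the telescoping arm, m: 0 retracted (locked, as at the start) to 0.20. A spring draws it back with 3 N when retracted rising to 6 N when fully out, so that it returns when let go.
- stop_edge (a point): middle of the part of the stop blade's front edge that lies over the scale. The blade is a thin bar on the arm's front end, 28 to 38 mm above the bench; its front edge lies 33 mm ahead (+x) of the grip point and moves with the grip. Axes as the grip's.
- marker_line (a point): middle of the white line on the marker clip, a black clip 16 x 40 mm set somewhere along the steel scale; 22 mm above the bench (26 mm at its small screw). x as the grip's x. The arm must come out by the distance along x from stop_edge to this line (60 to 160 mm). The blade passes over the clip without touching it.
- gauge_head: the grip with its stop blade and button (the arm's outer end); axes as the grip's; origin at bench level, 45 mm behind the grip point. From 27 mm ahead of the grip point stands the blade's holder, 40 mm wide, its top 75 mm above the bench.
- gauge: the gauge's aluminium base plate, fixed to the bench, 550 x 150 x 10 mm, with the scale on it (top 13 mm above the bench); origin on the bench under the tube's mouth, x in the direction of extension. The outer tube and its clamps lie behind the mouth (-x), 62 mm wide, 72 mm high at most.
- counter: the tally counter: a grey box 75 x 65 x 48 mm on a 100 x 85 mm foot, fixed to the bench, with a display window and a lever on top; origin at the centre of its underside, z up
- counter_lever (a joint): angle of the counter's lever, rad: 0 at rest, 1.1 at the stop; it turns counter-clockwise seen from above about a vertical axis. A spring pulls it back (1 N at the knob at rest, 2.1 N at the stop).
- lever_pivot (a point): the point on the lever's vertical axis at the knob's mid height, 74 mm above the bench (the boss itself ends 59 mm above the bench)
- lever_knob (a point): the middle of the upright black knob at the end of the lever, 60 mm from the lever's axis; the knob is a pin 14 mm across, its top 88 mm above the bench, and above the counter's box (top at 48 mm) there is nothing beside it but the lever's own 8 mm bar, which lies 50 to 58 mm above the bench
- tape_roll: a white roll of tape lying flat, 92 mm across and 24 mm high, beside the counter; not to be moved. Origin at its underside.
- squeegee: a wooden printing squeegee lying flat, 220 x 105 x 24 mm, beside the gauge's plate; not to be moved. Origin at its underside.
- weight: a turned steel weight with a small neck, 54 mm across and 60 mm high, beside the gauge's plate; not to be moved. Origin at its underside.
- ink_knife: an ink spatula lying on the bench; not to be moved. Origin at its underside.
- ink_jar: a closed jar, 76 mm across and 85 mm high; not to be moved. Origin at its underside.
- cup: a white cup, 76 mm across and 90 mm high; not to be moved. Origin at its underside.
- carton: a cardboard box 80 x 100 x 60 mm; not to be moved. Origin at its underside.
Things that resemble listed ones, but are neither listed nor needed, are in the scene too. Leave any green look-alike of the counter alone.

How it is judged:
On the way, in this order (a step that is already met when the one before it is completed fails the run):
1. the counter's lever is swung to its stop (value of joint counter_lever above 1 rad), for 0.05 s.
2. the lever has sprung back to rest (value of joint counter_lever below 0.1 rad), for 0.2 s.
3. with the lock button squeezed in, the arm comes out (value of joint lock_button above 0.002 m and value of joint gauge_arm above 0.02 m), for 0.1 s.
At the end, for the whole second after the job is handed in: the blade's front edge is within 4 mm of the marker clip's line along the scale and still (below 10 mm/s), the fingers hold the grip with the button squeezed in (contact force above 2 N, button in by more than 2 mm), and the counter's lever is back at rest (below 0.1 rad) (x of stop_edge in the frame of marker_line between -0.004 and 0.004 m and contact force between the fingers and gauge_head above 2 N and value of joint lock_button above 0.002 m and velocity of joint gauge_arm between -0.01 and 0.01 m/s and value of joint counter_lever below 0.1 rad); the arm keeps its last pose, push and grip.
It fails at once if the marker clip is shifted by more than 3 mm (distance of marker_line from where it was at the start of the episode above 0.003 m).
It fails at once if another thing on the bench is moved by more than 20 mm (distance of any of tape_roll, squeegee, weight, ink_knife, ink_jar, cup, carton from where it was at the start of the episode above 0.02 m).
It also fails if it takes over 58 s, if anything falls off the work surface, if the arm or the gripper's body presses on something with over 40 N, if the wrist force passes 120 N, or if a joint passes its speed limit or range.

## Working session

There is one attempt and no reset: what is moved stays moved. The work goes in short steps, Python scripts to look and compute and a tool call to move; the robot and the scene stay as the last step left them, time stands still between calls to the robot, and variables do not carry over. Pictures are saved under pics/ and viewed, at most 10 in all, crops included, and the job is handed in when it is done.

Besides the shell and the picture viewer there is one more tool, called after "Emit:" by a JSON object that holds its "fn" and its "kwargs", one argument or row to a line. play_rows: Moves the arm, as the interface text tells. Its arguments: {"type":"object","properties":{"plan":{"type":"array","items":{"type":"number"}},"squeeze":{"type":"number"}},"required":["plan"]}

```bash
mkdir -p pics; ls
cat > h.py <<'E'
import numpy as np, cv2
from workcell import status, viewer, manip
from scipy.spatial.transform import Rotation as R
def ray(m,px):
    K=np.array([[m["fx"],0,m["cx"]],[0,m["fy"],m["cy"]],[0,0,1.]])
    n=cv2.undistortPoints(np.array([[px]],float),K,np.array(m["D"],float))[0,0]
    Rm=np.array(m["R"]);o=-Rm.T@np.array(m["t"]);d=Rm.T@np.array([n[0],n[1],1]);return o,d
def onz(m,px,z):
    o,d=ray(m,px);return o+d*(z-o[2])/d[2]
def proj(m,X):
    K=np.array([[m["fx"],0,m["cx"]],[0,m["fy"],m["cy"]],[0,0,1.]])
    r=cv2.Rodrigues(np.array(m["R"],float))[0]
    return cv2.projectPoints(np.array(X,float).reshape(-1,3),r,np.array(m["t"],float),K,np.array(m["D"],float))[0][:,0]
E
python3 - <<'E'
from h import *
for n in("top","scene"):
    cv2.imwrite(f"pics/{n}0.png",cv2.resize(viewer.camera(n)[:,:,::-1],(800,600),interpolation=cv2.INTER_CUBIC))
    m=viewer.camera_model(n);print(n,{k:np.round(v,3).tolist() for k,v in m.items()})
s=status.get_obs();print({k:np.round(v,4).tolist() for k,v in s.items()},manip.tip_extent)
E
```

```text
pics
top {'fx': 484.271, 'fy': 484.271, 'cx': 274.15, 'cy': 211.547, 'D': [0.0, 0.0, 0.0, 0.0, 0.0], 'R': [[-0.001, -1.0, -0.012], [-0.997, 0.002, -0.081], [0.081, 0.012, -0.997]], 't': [-0.09, 0.562, 1.311]}
scene {'fx': 417.856, 'fy': 417.856, 'cx': 275.72, 'cy': 211.367, 'D': [-0.043, 0.0, 0.0, 0.0, 0.0], 'R': [[-0.631, 0.776, 0.004], [0.642, 0.525, -0.559], [-0.436, -0.35, -0.829]], 't': [0.443, -0.241, 1.464]}
{'clock': 0.1, 'joint_pos': [1.2584, 0.3328, -0.0647, 1.4608, 0.0216, 1.3499, -0.0885], 'joint_velocities': [-0.0, -0.0006, 0.0008, -0.0032, -0.0007, 0.0001, 0.0021], 'tau': [0.0019, -62.6742, 0.0493, -39.2428, 0.0162, 0.007, 0.0], 'position': [0.1785, -0.5986, 0.2446], 'ee_rot': [0.9895, 0.1444, -0.0001, -0.0006], 'ft_force': [-0.3192, -0.0753, -0.1639], 'torque': [0.0478, -0.0373, -0.0019], 'grasp_force': 0.0, 'grip_width': 1.0017} 0.014
```

View pics/top0.png

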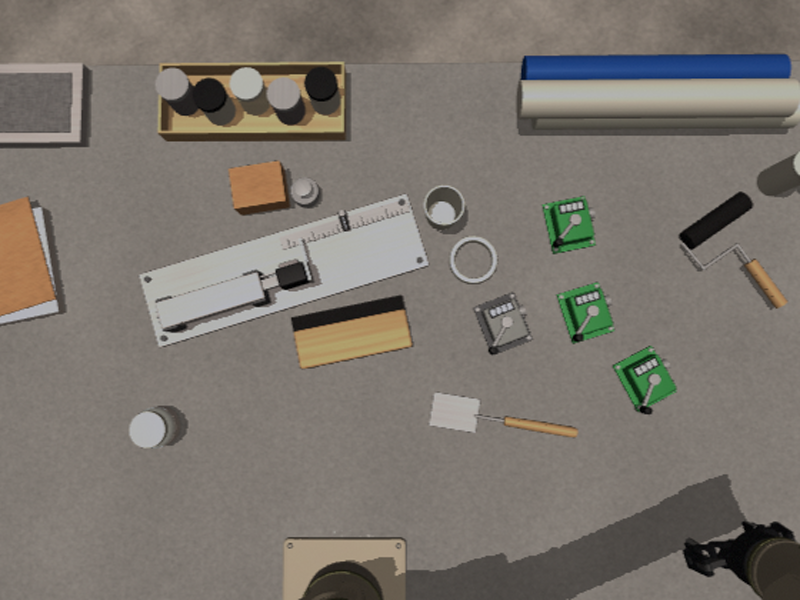

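View pics/scene0.png

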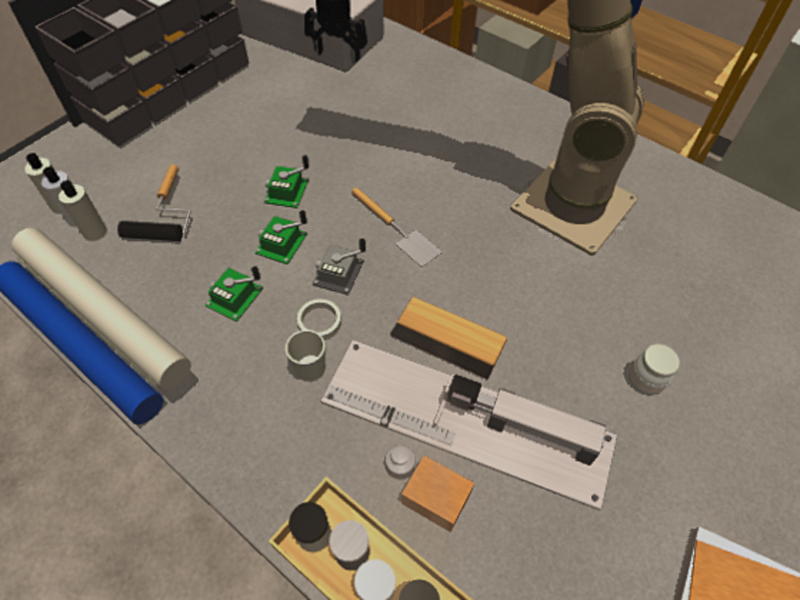

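Top view: grey counter at about (503,322), with its knob at (492,351). The gauge grip is at (293,275) and the marker clip at (344,221). The scene view agrees with this. I'll zoom in for precise pixels.

Run:
```python
from h import *
t=viewer.camera("top")[:,:,::-1];s=viewer.camera("scene")[:,:,::-1]
cv2.imwrite("pics/t.npy.png",t);cv2.imwrite("pics/s.npy.png",s)
z=lambda im,x,y,w,h,f:cv2.resize(im[y:y+h,x:x+w],None,fx=f,fy=f,interpolation=cv2.INTER_CUBIC)
c=np.zeros((600,800,3),np.uint8)
a=z(t,180,135,120,75,5);c[:375,:600]=a      # gauge top
b=z(t,330,200,45,50,4);c[:200,600:780]=b
a=z(s,220,160,40,50,4);c[200:400,600:760]=a
a=z(s,225,250,135,56,4);c[376:600,:540]=a
cv2.imwrite("pics/z1.png",c)
```

```text
(no output)
```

View pics/z1.png

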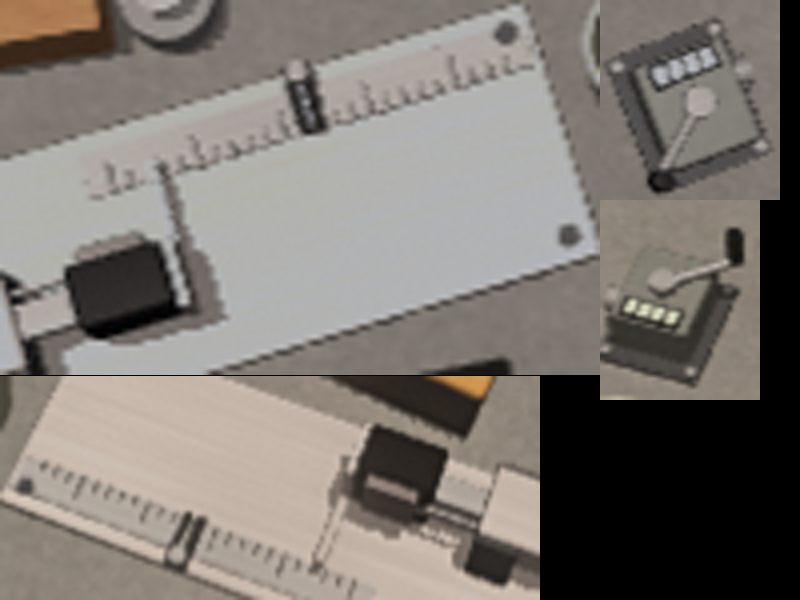

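Zoomed view: clip line around crop (308,105), blade edge from (162,170) to (185,305), and grip top roughly (65-180, 243-330). The grey counter's knob top is at (60,181)/4 and its boss at (101,101)/4. Next I'll cast rays through these.

Run:
```python
from h import *
m=viewer.camera_model("top");s=viewer.camera_model("scene")
q=lambda p:(180+p[0]/5-.4,135+p[1]/5-.4)
r=lambda a:np.round(a,4)
kn=onz(m,(330+60/4-.4,200+180/4-.4),.088);pv=onz(m,(330+101/4-.4,200+100/4-.4),.059)
print("knob",r(kn),"pivot",r(pv),np.linalg.norm((kn-pv)[:2]))
print("scene knob pred",proj(s,[kn,pv]),"seen",(220+135/4,160+30/4),(220+62/4,160+80/4))
# crop scene: knob top (735,232)->(135,32)
t=cv2.imread("pics/t.npy.png")
C=[onz(m,q(p),.010) for p in((520,3),(600,250))]
print("front corners",r(C),np.linalg.norm(C[0]-C[1]))
full=[(405,194),(428,264),(160,346),(140,275)]
F=[onz(m,(x*.7,y*.7),.01) for x,y in full]
for i in range(4):print(r(F[i]),np.linalg.norm(F[i]-F[i-3]) if i<3 else np.linalg.norm(F[3]-F[0]))
d=(F[0]-F[3])+(F[1]-F[2]);d/=np.linalg.norm(d);print("xdir",r(d),np.degrees(np.arctan2(d[1],d[0])))
ml=onz(m,q((308,104)),.022);e=onz(m,q((170,190)),.038)
print("line",r(ml),"edge",r(e),"dx",(ml-e)@d)
g=[onz(m,q(p),.085) for p in((65,268),(155,242),(180,303),(85,330))]
print("griptop",r(g),r(np.mean(g,0)))
y=np.array([-d[1],d[0],0]);
for p in (np.mean(g,0),e,ml,np.mean(F,0)):print(r(p@d),r(p@y))
```

```text
knob [ 0.4695 -0.2749  0.088 ] pivot [ 0.523  -0.3067  0.059 ] 0.06227248843705547
scene knob pred [[254.05446837 168.10289914]
 [235.35579737 179.42839565]] seen (253.75, 167.5) (235.5, 180.0)
front corners [[ 0.7778 -0.1179  0.01  ]
 [ 0.6376 -0.1621  0.01  ]] 0.14702784574075484
[ 0.7761 -0.1176  0.01  ] 0.14601544640424255
[ 0.637  -0.1621  0.01  ] 0.5449674826748807
[0.478  0.3591 0.01  ] 0.14543242577216672
[0.6169 0.4021 0.01  ] 0.5435141069051406
xdir [ 0.2924 -0.9563  0.    ] -72.99830737738515
line [7.183e-01 3.000e-04 2.200e-02] edge [0.6676 0.0746 0.038 ] dx 0.08584015219616167
griptop [[0.6185 0.1232 0.085 ]
 [0.6322 0.0758 0.085 ]
 [0.5998 0.0623 0.085 ]
 [0.5856 0.1123 0.085 ]] [0.609  0.0934 0.085 ]
0.0888 0.6097
0.1239 0.6602
0.2097 0.687
0.0682 0.6348
```

Emit:
{"fn": "play_rows", "kwargs": {
  "plan": [0,0,-30,0.12,-0.09,0,0,0,0,-60,0.25,-0.18,0.02,0,0,0,-90.4,0.37,-0.264,0.045,0,0,0,-90.4,0.37,-0.264,0.045,0,0,0,-90.4,0.37,-0.264,0.045,0,0,0,-90.4,0.37,-0.264,0.045,0,0,0,-90.4,0.37,-0.264,0.045,0,0,0,-90.4,0.37,-0.264,0.045,0,0,0,-90.4,0.37,-0.264,0.045,0,0,0,-90.4,0.37,-0.264,0.045,0,0,0,-90.4,0.37,-0.264,0.045,0],
  "squeeze": 20
}}

```text
clock: 1.58
position: [0.4575, -0.2406, 0.2003]
ee_rot: [0.596, 0.803, -0.0, 0.0]
ft_force: [-0.6, 0.1, -0.3]
grip_width: 0.001
grasp_force: 0.0
```

Run:
```python
from h import *
s=status.get_obs();print(s["clock"],s["position"],R.from_quat(s["ee_rot"]).as_matrix().round(4),s["joint_pos"])
m=viewer.camera_model("wrist")
cv2.imwrite("pics/w1.png",viewer.camera("wrist")[:,:,::-1])
print(proj(m,[[.4695,-.2749,.088],[.523,-.3067,.059]]))
```

```text
1.575 [ 0.4574907  -0.24064216  0.20030956] [[-2.899e-01  9.571e-01 -1.000e-04]
 [ 9.571e-01  2.899e-01 -2.000e-04]
 [-2.000e-04 -1.000e-04 -1.000e+00]] [ 0.87815653  0.16517484 -0.52671204  1.78176572  0.08840377  1.21796881
  0.62085307]
[[279.07370634 250.65723927]
 [318.48175718 277.8507078 ]]
```

View pics/w1.png

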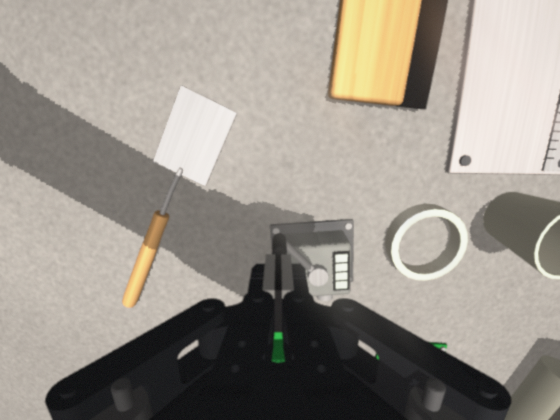

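Wrist view: the grey counter's knob is at (279,243) and its boss at (318,276), which matches the estimate. I'll descend beside the knob and push along its arc.

Emit:
{"fn": "play_rows", "kwargs": {
  "plan": [0,0,0,0,0,0.06,0,0,0,0,0,0.001,0.12,0,0,0,0,0,0.001,0.12,0,0,0,0,-0.012,0.001,0.12,0,0,0,0,-0.02,0,0.12,0,0,0,0,-0.03,-0.006,0.12,0,0,0,0,-0.04,-0.012,0.12,0,0,0,0,-0.05,-0.016,0.12,0,0,0,0,-0.06,-0.017,0.12,0,0,0,0,-0.07,-0.017,0.12,0,0,0,0,-0.078,-0.016,0.12,0,0,0,0,-0.081,-0.016,0.12,0,0,0,0,-0.081,-0.016,0.12,0]
}}

```text
clock: 3.25
position: [0.4663, -0.3222, 0.0801]
ee_rot: [0.595, 0.804, 0.0, -0.0]
ft_force: [-1.3, 2.2, -1.3]
grip_width: 0.0
grasp_force: 1.0
```

Run:
```python
from h import *
s=status.get_obs();print(s["clock"],s["position"],s["ft_force"])
t=viewer.camera("top")[:,:,::-1];c=viewer.camera("scene")[:,:,::-1]
f=lambda im,x,y:cv2.resize(im[y:y+80,x:x+80],None,fx=5,fy=5,interpolation=cv2.INTER_CUBIC)
cv2.imwrite("pics/l1.png",np.hstack([f(t,320,190),f(c,200,130)]))
```

```text
3.25 [ 0.46628693 -0.32216177  0.08012232] [-1.25298516  2.23259293 -1.32093498]
```

View pics/l1.png

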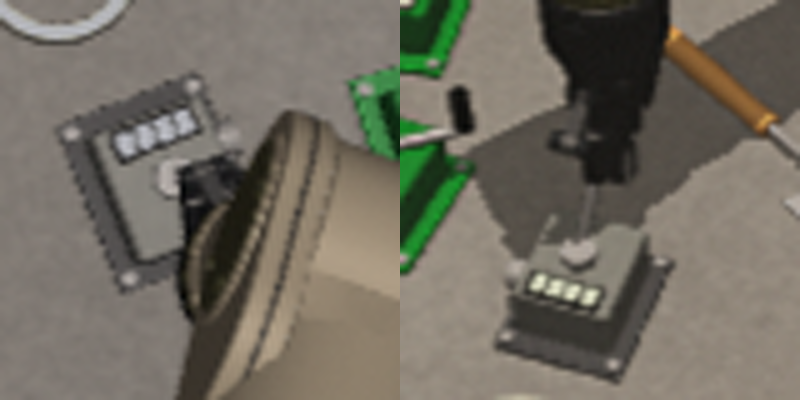

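The force is about 2 N, so the lever is turning; in the scene crop its bar runs from (578,250) to (590,185). I'll push on gently until the stop is felt.

Emit:
{"fn": "play_rows", "kwargs": {
  "plan": [0,0,0,-0.003,0,0,0,0,0,0,-0.005,0,0,0,0,0,0,-0.005,0,0,0]
}}

```text
clock: 3.72
position: [0.467, -0.324, 0.08]
ee_rot: [0.594, 0.804, 0.001, -0.002]
ft_force: [-6.5, 14.1, 6.0]
grip_width: -0.003
grasp_force: 7.6
```

The force jumped to 14 N, so the lever is at its stop. Now I'll follow it back and lift.

Emit:
{"fn": "play_rows", "kwargs": {
  "plan": [0,0,0,0.01,0,0,0,0,0,0,0.035,-0.001,0,0,0,0,0,0.065,0.01,0,0,0,0,0,0.09,0.016,0,0,0,0,0,0.1,0.016,-0.02,0,0,0,0,0.1,0.016,-0.08,0,0,0,0,0.1,0.016,-0.15,0.5,0,0,0,0.1,0.016,-0.15,1]
}}

```text
clock: 4.72
position: [0.456, -0.2279, 0.2355]
ee_rot: [0.595, 0.804, 0.0, 0.005]
ft_force: [-0.1, -0.3, 0.0]
grip_width: 0.417
grasp_force: 0.0
```

Run:
```python
from h import *
s=status.get_obs();Rm=R.from_quat(s["ee_rot"]).as_matrix();print(s["clock"],s["position"],s["ft_force"])
c=viewer.camera("scene")[:,:,::-1];o=cv2.imread("pics/s.npy.png")
d=cv2.absdiff(c,o).max(2)[162:190,228:262];print("lever diff px",(d>40).sum())
d=np.array([0.2924,-.9563,0]);y=np.array([-d[1],d[0],0])
# above grip, 0.23 high, and 40mm behind
tgt=d*.0905+y*.6105+[0,0,.23];print(tgt,"tool delta",Rm.T@(tgt-s["position"]))
```

```text
4.725 [ 0.45601685 -0.22787957  0.23551008] [-0.09320273 -0.3293188   0.00172815]
lever diff px 482
[0.61028335 0.09196505 0.23      ] tool delta [0.26081395 0.24099874 0.00497885]
```

Emit:
{"fn": "play_rows", "kwargs": {
  "plan": [0,0,0,0.05,0.06,0,1,0,0,0,0.08,0.12,0,1,0,0,0,0.1,0.18,0,1,0,0,0,0.11,0.24,0,1,0,0,0,0.11,0.27,0,1,0,0,0,0.11,0.27,0,1,0,0,0,0.11,0.27,0,1,0,0,0,0.11,0.27,0,1]
}}

```text
clock: 5.78
position: [0.6791, -0.0438, 0.2304]
ee_rot: [0.595, 0.804, -0.0, 0.0]
ft_force: [0.5, -0.3, 0.1]
grip_width: 1.001
grasp_force: 0.0
```

Run:
```python
from h import *
import json
s=status.get_obs();print(s["clock"],s["position"],s["ee_rot"])
m=viewer.camera_model("wrist");w=viewer.camera("wrist")[:,:,::-1]
json.dump({k:np.array(v).tolist() for k,v in m.items()},open("mw.json","w"))
cv2.imwrite("pics/w2.png",w)
cv2.imwrite("pics/w2z.png",cv2.resize(w,(800,600),interpolation=cv2.INTER_CUBIC))
c=viewer.camera("scene")[:,:,::-1];o=cv2.imread("pics/s.npy.png")
d=cv2.absdiff(c,o).max(2)[162:190,228:262];print("lever diff px",(d>40).sum())
```

```text
5.775 [ 0.6790763  -0.04380256  0.23041027] [ 5.95278181e-01  8.03519505e-01 -3.72802298e-04  3.91821044e-04]
lever diff px 344
```

View pics/w2z.png

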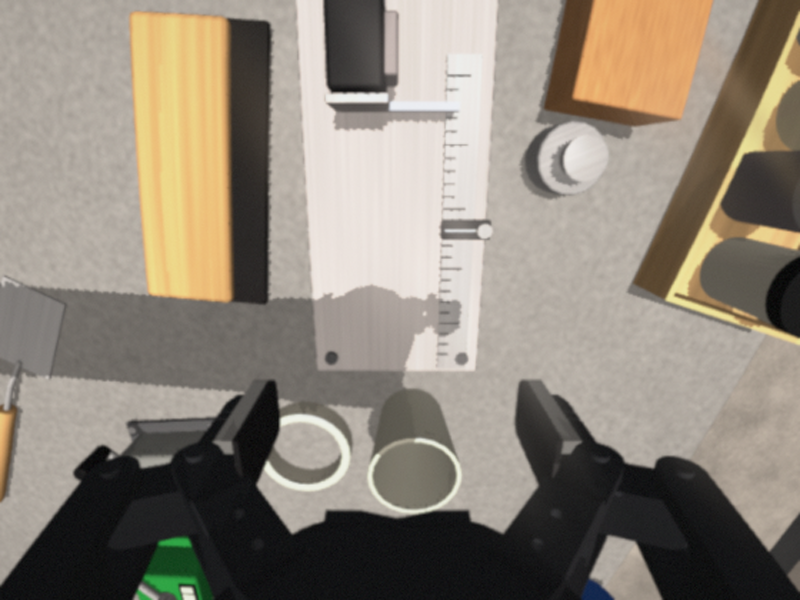

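Wrist view: the marker line is at (462,231) and the blade's front edge at y≈110 for x 390-458. The grip top spans x 327-386, with the button to x≈398. The counter's knob is near (95,462). I'll measure these at subpixel level.

Run:
```python
from h import *
import json
m=json.load(open("mw.json"));w=cv2.imread("pics/w2.png");g=w.astype(int).mean(2)
f=.7
print("knob/pivot pred*",proj(m,[[.4695,-.2749,.088],[.523,-.3067,.059]])/f)
def sub(p):return [x*f for x in p]
# line rows: columns 450..475
for x in (450,460,470):
    c=int(x*f);print("clip col",c,g[155:169,c].astype(int))
for x in (400,425,450):
    c=int(x*f);print("blade col",c,g[66:86,c].astype(int))
for y in (40,70):
    r=int(y*f);print("grip row",r,g[r,218:290].astype(int))
    print(w[r,262:284].tolist() if y==40 else '')
P=[onz(m,sub(p),.010) for p in((317,371),(476,371),(297,2),(497,2))]
for a in ((0,2),(1,3)):
    d=P[a[0]]-P[a[1]];print("edge dir deg",np.degrees(np.arctan2(d[1],d[0])))
d=P[0]-P[1];print(np.degrees(np.arctan2(d[1],d[0]))+0,np.linalg.norm(d))
```

```text
knob/pivot pred* [[ 77.7606271  473.0463923 ]
 [154.24247081 493.26434867]]
clip col 315 [120 120 118 117 126 171 217 182 128 111 110 115 154 214]
clip col 322 [118 120 120 120 128 172 215 182 136 119 119 124 154 208]
clip col 329 [107 106 108 108 119 167 214 180 130 114 113 115 147 207]
blade col 280 [224 223 224 224 227 234 237 237 238 236 226 186 148 151 155 155 155 158
 176 210]
blade col 297 [225 225 225 225 227 234 237 237 237 236 226 189 153 154 159 159 160 160
 170 200]
blade col 315 [233 232 232 232 233 237 238 239 238 238 229 195 149 147 149 135 129 166
 212 227]
grip row 28 [222 224 225 225 226 225 223 217 188 122  57  38  45  51  53  51  56  53
  55  56  57  58  59  59  59  61  63  62  64  66  66  68  69  72  70  73
  74  75  75  76  76  78  78  79  80  79  79  74  67  61  84 138 174 186
 187 186 186 186 176 159 164 203 219 221 221 221 222 220 219 219 219 220]
[[77, 80, 83], [77, 78, 83], [77, 79, 82], [72, 73, 77], [66, 67, 69], [59, 60, 64], [80, 83, 89], [132, 136, 147], [167, 172, 185], [178, 183, 197], [180, 185, 198], [179, 184, 197], [179, 183, 198], [177, 184, 197], [169, 173, 187], [153, 157, 169], [157, 163, 173], [194, 202, 214], [211, 219, 228], [213, 221, 229], [214, 221, 230], [214, 221, 230]]
grip row 49 [224 223 224 224 225 224 225 222 214 171 105  50  41  49  55  52  58  55
  56  55  56  58  58  58  60  59  60  62  63  64  66  66  65  66  70  71
  74  73  74  77  78  78  82  81  83  84  83  79  72  68  91 144 178 187
 185 186 185 185 177 161 166 203 220 220 219 221 221 220 220 220 221 219]

edge dir deg -73.34067587522838
edge dir deg -72.92602403832241
-163.05399829363114 0.1492404058683205
```

Run:
```python
from h import *
import json
m=json.load(open("mw.json"))
a=np.radians(-73.1);d=np.array([np.cos(a),np.sin(a),0]);y=np.array([-d[1],d[0],0])
uv=lambda p:np.round([p@d,p@y],4)
ml=onz(m,(322,161.1),.022);e=onz(m,(313,76.9),.038);e2=onz(m,(313,84.3),.028)
print("line",uv(ml),"edge",uv(e),uv(e2),"dx",(ml-e)@d)
for x in(227.3,227.3+41,270-.3,278.5):
  print(x,[uv(onz(m,(x,28),z)) for z in(.085,.06,.078)])
print("tube-plate v",[uv(onz(m,(x*.7,300*.7),.01)) for x in(313,482)])
s=status.get_obs();Rm=R.from_quat(s["ee_rot"]).as_matrix();print(uv(s["position"]),np.degrees(np.arctan2(Rm[1,1],Rm[0,1])),uv(np.array([.5,0,0])))
for n,z in(("knob",.088),):
  q=onz(m,(95*.7,455*.7),z);print(q)
```

```text
line [0.2084 0.6885] edge [0.12   0.6731] [0.1261 0.6745] dx 0.0883837241742806
227.3 [array([0.0871, 0.5949]), array([0.0805, 0.591 ]), array([0.0852, 0.5938])]
268.3 [array([0.0873, 0.6293]), array([0.0807, 0.6285]), array([0.0854, 0.6291])]
269.7 [array([0.0873, 0.6304]), array([0.0807, 0.6298]), array([0.0854, 0.6303])]
278.5 [array([0.0873, 0.6378]), array([0.0807, 0.6379]), array([0.0854, 0.6378])]
tube-plate v [array([0.2718, 0.5632]), array([0.2717, 0.7127])]
[0.2393 0.6372] 16.93165371552728 [0.1454 0.4784]
[ 0.48379605 -0.25030395  0.088     ]
```

Emit:
{"fn": "play_rows", "kwargs": {
  "plan": [0,0,0,0.05,-0.01,0,1,0,0,0,0.1,-0.02,0,1,0,0,0,0.15,-0.023,0,1,0,0,0,0.152,-0.023,0,1,0,0,0,0.152,-0.023,0.05,1,0,0,0,0.152,-0.023,0.1,1,0,0,0,0.152,-0.023,0.1,1,0,0,0,0.152,-0.023,0.1,1]
}}

```text
clock: 6.88
position: [0.6143, 0.0956, 0.1325]
ee_rot: [0.595, 0.804, 0.001, 0.001]
ft_force: [0.1, 0.6, 1.0]
grip_width: 1.003
grasp_force: 0.0
```

Run:
```python
from h import *
s=status.get_obs();print(s["position"],s["joint_pos"])
t=viewer.camera("top")[:,:,::-1];w=viewer.camera("wrist")[:,:,::-1]
o=cv2.imread("pics/t.npy.png");d=cv2.absdiff(t,o).max(2)[222:255,335:365];print("lever top diff",(d>40).sum())
f=lambda im,x,y:cv2.resize(im[y:y+60,x:x+40],None,fx=7,fy=7,interpolation=cv2.INTER_CUBIC)
cv2.imwrite("pics/a.png",np.hstack([f(t,330,200),cv2.resize(w,None,fx=.9,fy=1)]))
```

```text
[0.61429587 0.09559119 0.13250877] [ 0.29237105  0.49613782 -0.68132982  1.57743593  0.33036006  1.18358995
 -0.1592626 ]
lever top diff 0
```

View pics/a.png

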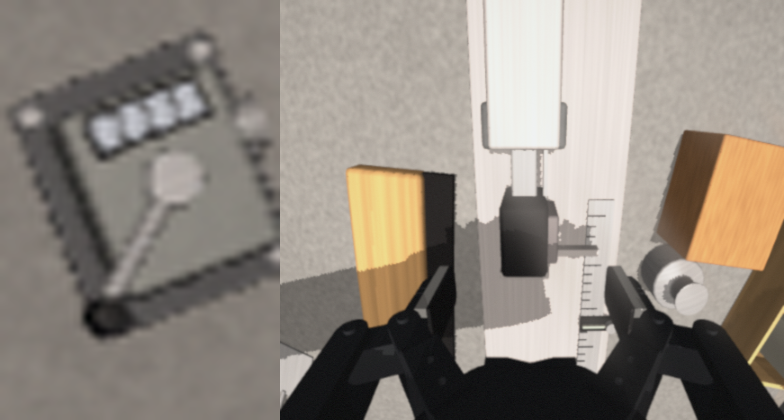

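The lever is back at rest (no difference in the top view). The grip sits centred between the fingers in the wrist view, so I'll descend and squeeze.

Emit:
{"fn": "play_rows", "kwargs": {
  "plan": [0,0,0,0,0,0.03,1,0,0,0,0,-0.0015,0.06,1,0,0,0,0,-0.0015,0.077,1,0,0,0,0,-0.0015,0.077,1,0,0,0,0,-0.0015,0.077,0.6,0,0,0,0,-0.0015,0.077,0.4,0,0,0,0,-0.0015,0.077,0.2,0,0,0,0,-0.0015,0.077,0.2,0,0,0,0,-0.0015,0.077,0.2,0,0,0,0,-0.0015,0.077,0.2,0,0,0,0,-0.0015,0.077,0.2],
  "squeeze": 35
}}

```text
clock: 8.35
position: [0.613, 0.0957, 0.0547]
ee_rot: [0.595, 0.804, 0.001, 0.001]
ft_force: [-1.4, -1.0, 6.6]
grip_width: 0.429
grasp_force: 35.4
```

The grip is held with the button in (about 37 mm at 35 N). Now I'll draw the arm out.

Emit:
{"fn": "play_rows", "kwargs": {
  "plan": [0,0,0,-0.005,0,0,0.2,0,0,0,-0.012,0,0,0.2,0,0,0,-0.02,0,0,0.2,0,0,0,-0.03,0,0,0.2,0,0,0,-0.04,0,0,0.2,0,0,0,-0.05,0,0,0.2,0,0,0,-0.06,0,0,0.2,0,0,0,-0.07,0,0,0.2,0,0,0,-0.078,0,0,0.2,0,0,0,-0.084,0,0,0.2,0,0,0,-0.086,0,0,0.2,0,0,0,-0.086,0,0,0.2,0,0,0,-0.086,0,0,0.2]
}}

```text
clock: 9.98
position: [0.6379, 0.0146, 0.0547]
ee_rot: [0.595, 0.804, 0.001, 0.0]
ft_force: [-1.0, 2.7, 6.0]
grip_width: 0.424
grasp_force: 35.7
```

Run:
```python
from h import *
s=status.get_obs();p=s["position"];print(p,p[0]*.2907-p[1]*.9568,s["ft_force"],s["grip_width"])
t=viewer.camera("top")[:,:,::-1];c=viewer.camera("scene")[:,:,::-1];w=viewer.camera("wrist")[:,:,::-1]
for n,i in(("t2",t),("s2",c),("w3",w)):cv2.imwrite(f"pics/{n}.png",i)
z=lambda im,x,y,a,b,f:cv2.resize(im[y:y+b,x:x+a],None,fx=f,fy=f,interpolation=cv2.INTER_CUBIC)
o=np.zeros((600,800,3),np.uint8);o[:300,:400]=z(t,200,130,80,60,5);o[:300,400:]=z(c,230,260,80,60,5)
o[300:,:400]=cv2.resize(w,(400,300));o[300:,400:]=z(w,300,200,160,120,2.5)
cv2.imwrite("pics/b.png",o)
```

```text
[0.63788584 0.0146092  0.05471977] 0.17145532806513203 [-0.99890286  2.71027864  5.96963694] 0.42441726149472764
```

View pics/b.png

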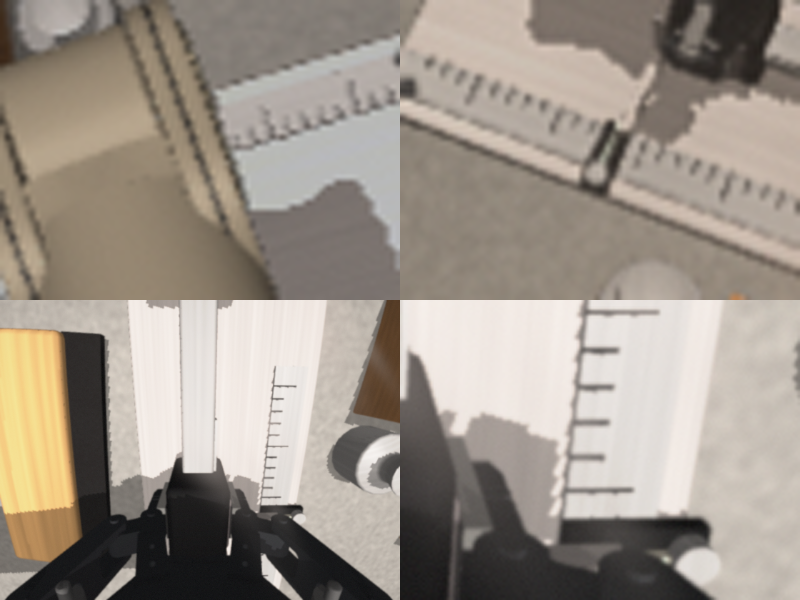

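In the scene crop, the blade now ends at about (625,122) and the clip line is near (605,145), so it's close but a little short. I'll sample intensity profiles along the gauge axis in all views, before and after.

```bash
cat > prof.py <<'E'
from h import *
import json
a=np.radians(-73.1);d=np.array([np.cos(a),np.sin(a),0]);y=np.array([-d[1],d[0],0])
def prof(img,m,us,vs,z):
    P=np.array([[u*d+v*y+[0,0,z] for u in us] for v in vs])
    q=proj(m,P).astype(np.float32).reshape(len(vs),len(us),2)
    return cv2.remap(cv2.cvtColor(img,cv2.COLOR_BGR2GRAY),q[...,0],q[...,1],cv2.INTER_LINEAR).astype(float).mean(0)
E
python3 - <<'E'
from prof import *
M={"t":viewer.camera_model("top"),"s":viewer.camera_model("scene"),"w":json.load(open("mw.json"))}
for k,f in(("t","t.npy"),("s","s.npy"),("w","w2")):
    im=cv2.imread(f"pics/{f}.png")
    us=np.arange(.108,.134,.001);print(k,"blade u from .108\n",prof(im,M[k],us,np.arange(.655,.666,.002),.038).astype(int))
    us=np.arange(.196,.222,.001);print(k,"clip u from .196\n",prof(im,M[k],us,np.arange(.680,.693,.002),.022).astype(int))
im=cv2.imread("pics/s2.png")
for v0 in(.655,.668):
  print("now blade from .190\n",prof(im,M["s"],np.arange(.190,.222,.001),np.arange(v0,v0+.009,.002),.038).astype(int))
print("now clip from .196\n",prof(im,M["s"],np.arange(.196,.222,.001),np.arange(.684,.695,.002),.022).astype(int))
E
```

```text
t blade u from .108
 [177 177 177 177 177 177 177 176 173 166 155 141 125 113 107 108 116 126
 140 155 168 175 177 176 176 176 176]
t clip u from .196
 [157 149 134 112  86  65  54  53  67  82  95 101 101  88  67  49  44  54
  71  93 116 138 155 162 165 165]
s blade u from .108
 [180 180 178 176 171 165 161 162 169 176 178 175 167 159 154 159 170 178
 181 182 182 182 181 181 182 182 182]
s clip u from .196
 [167 164 155 137 112  86  67  58  58  64  76  90 105 112 107  91  74  65
  68  83 104 127 146 156 156 153]
w blade u from .108
 [226 226 225 225 225 227 231 235 236 237 236 228 196 158 155 160 160 161
 167 185 209 222 226 226 226 226 226]
w clip u from .196
 [225 224 217 186 145 125 120 120 120 121 131 169 206 194 157 127 117 117
 120 148 192 218 223 220 212 211]
now blade from .190
 [114 115 117 121 125 130 130 126 122 127 139 156 172 182 185 184 181 180
 180 180 179 180 183 184 184 185 186 186 186 186 186 186]
now blade from .190
 [114 114 114 114 113 111 107 103 104 112 130 153 171 181 183 182 181 181
 183 184 185 185 185 185 185 185 185 185 185 185 186 186]
now clip from .196
 [166 164 154 136 110  83  64  54  55  64  76  92 109 118 112  95  75  64
  66  80 102 126 147 158 161 160]
```

Run:
```python
from prof import *
m=viewer.camera_model("wrist");w=cv2.imread("pics/w3.png")
print(prof(w,m,np.arange(.12,.17,.001),np.arange(.608,.622,.003),.085).astype(int))
w0=cv2.imread("pics/w2.png");m0=json.load(open("mw.json"))
print("front before from .09",prof(w0,m0,np.arange(.09,.13,.001),np.arange(.603,.622,.003),.085).astype(int))
t0=cv2.imread("pics/t.npy.png");print("top before from .04",prof(t0,viewer.camera_model("top"),np.arange(.04,.13,.002),np.arange(.603,.622,.003),.085).astype(int))
s=cv2.imread("pics/s.npy.png");s2=cv2.imread("pics/s2.png");M=viewer.camera_model("scene")
# button/side edge of grip before and now on +y face (v=.638 before, .633 now)
print("s before .05",prof(s,M,np.arange(.05,.13,.002),np.arange(.606,.622,.003),.085).astype(int))
print("s now .13",prof(s2,M,np.arange(.13,.21,.002),np.arange(.606,.622,.003),.085).astype(int))
```

```text
[229 228 228 228 228 228 227 227 227 226 227 226 226 227 226 154  68  63
  59  55  52  47  43  41  40  41  42  43  41  40  38  34  32  30  30  30
  29  28  29  28  27  27  26  27  25  26  26  26  25  26  25]
front before from .09 [ 66  67  66  66  66  66  66  66  65  66  66  67  67  66  67  66  67  67
  67  67  64  57  46  33  27  64 162 228 237 238 233 194 111  82  81  82
  95 127 145 148 148]
top before from .04 [147 147 148 154 157 158 158 159 157 139  88  41  41  43  43  42  42  43
  42  43  43  43  43  43  43  43  43  43  43  43  43  43  43  43  40  32
  45 102 154 159 115  69  81  99 110]
s before .05 [176 175 175 177 170 117  52  33  35  37  38  38  39  39  39  39  39  39
  39  39  39  39  39  40  40  40  41  41  41  41  40  56 104 168 184 179
 180 182 181 181]
s now .13 [173 174 173 172 175 175 153  93  47  39  40  40  39  38  37  37  37  37
  36  36  36  37  39  41  46  51  53  52  48  43  39  38  37  41  55  82
 105 112 113 114]
```

Run:
```python
from prof import *
M=viewer.camera_model("scene")
z=lambda im,x,y,a,b,f:cv2.resize(im[y:y+b,x:x+a],None,fx=f,fy=f,interpolation=cv2.INTER_CUBIC)
s=cv2.imread("pics/s.npy.png");s2=cv2.imread("pics/s2.png")
cv2.imwrite("pics/c.png",np.hstack([z(s,290,262,40,60,10),z(s2,260,258,40,60,10)]))
for v in(.655,.672):print(proj(M,[u*d+v*y+[0,0,.038] for u in(.12,.2045)]))
print(proj(M,.2084*d+.6885*y+[0,0,.022]))
```

```text
[[307.06084336 286.89200878]
 [277.82436045 275.96050344]]
[[304.88580298 292.38206078]
 [275.45801382 281.28414429]]
[[271.80411215 288.4344209 ]]
```

View pics/c.png

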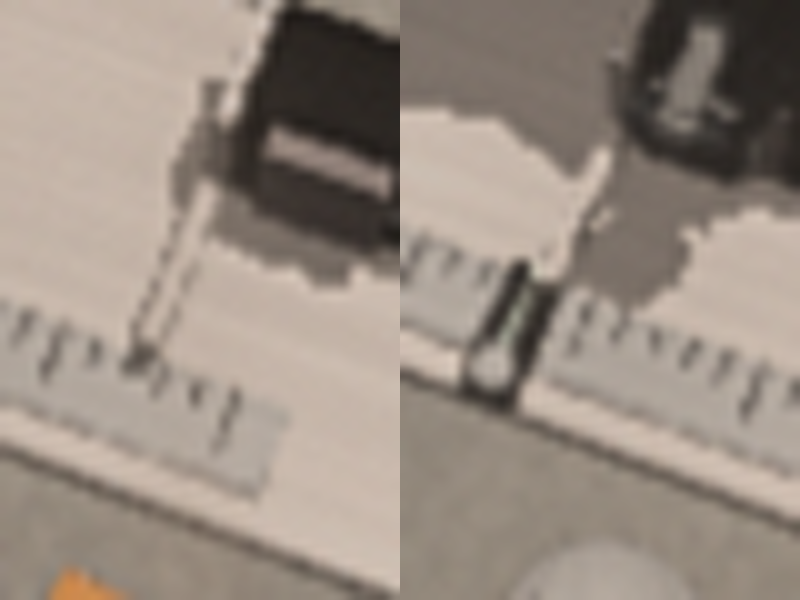

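Before (left) and now (right): the blade's lit top edge falls at (578,180) to (555,233), where a 0.0845 m extension predicts it. So the grip did not slip, and about 4 mm remains.

Emit:
{"fn": "play_rows", "kwargs": {
  "plan": [0,0,0,-0.002,0,0,0.2,0,0,0,-0.0038,0,0,0.2,0,0,0,-0.0038,0,0,0.2,0,0,0,-0.0038,0,0,0.2,0,0,0,-0.0038,0,0,0.2]
}}

```text
clock: 10.75
position: [0.639, 0.011, 0.0547]
ee_rot: [0.595, 0.804, 0.001, 0.001]
ft_force: [-2.1, 2.8, 6.6]
grip_width: 0.424
grasp_force: 35.7
```

Run:
```python
from prof import *
s=status.get_obs();p=s["position"];print("moved",p@d-np.array([.613,.0957,0])@d,s["grip_width"],s["grasp_force"],s["clock"])
M=viewer.camera_model("scene");im=viewer.camera("scene")[:,:,::-1].copy();o=cv2.imread("pics/s2.png")
for n,i in(("prev",o),("now",im)):print(n,"from .19",prof(i,M,np.arange(.19,.216,.001),np.arange(.657,.668,.002),.038).astype(int),"rear from .13",prof(i,M,np.arange(.13,.156,.002),np.arange(.606,.622,.003),.085).astype(int))
big=cv2.resize(im[258:318,260:300],None,fx=10,fy=10,interpolation=cv2.INTER_CUBIC)
# expected front edge (red) if level with line
q=(proj(M,[.2082*d+v*y+[0,0,.038] for v in(.65,.684)])-[260,258]+.5)*10
l=big.copy();cv2.line(l,*[tuple(int(a) for a in r) for r in q],(0,0,255),1)
cv2.imwrite("pics/d.png",np.hstack([big,l]))
```

```text
moved 0.0886110547765932 0.4244900536578709 35.711544156074524 10.75
prev from .19 [114 115 117 121 126 132 134 130 123 121 131 150 170 181 184 184 183 183
 184 185 184 185 185 186 186 186] rear from .13 [173 174 173 172 175 175 153  93  47  39  40  40  39]
now from .19 [114 114 114 114 114 114 115 117 118 121 122 120 116 120 134 154 173 181
 184 182 181 181 182 183 185 186] rear from .13 [174 174 172 171 173 176 178 171 138  79  42  38  38]
```

View pics/d.png

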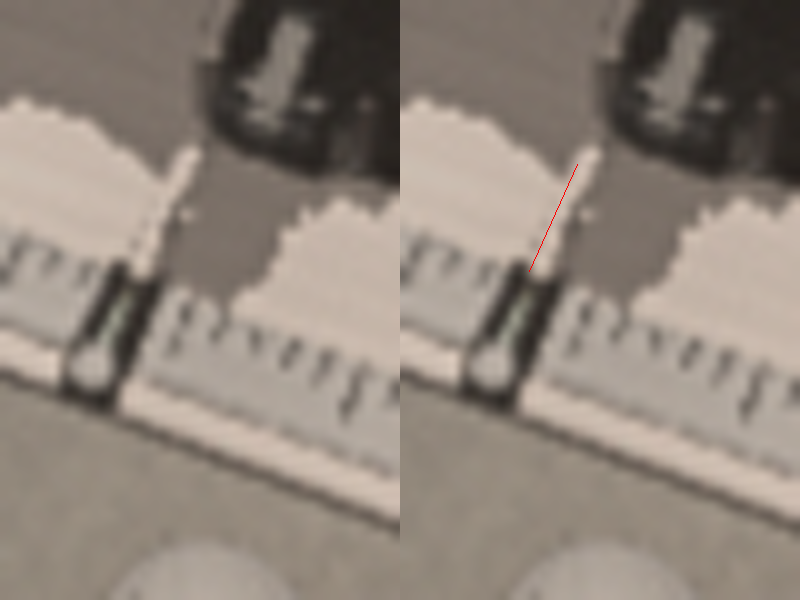

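The blade's front edge lies on the predicted level line, within about 1 mm. The grip is steady at 35 N, so I'm handing in.

```bash
python3 -c "
from workcell import manip
print(manip.hand_in())"
```

```text
the job is handed in; nothing more can be done
None
```

I handed the job in, but no verdict came back: the counter lever was swung to its stop and sprang back, and the squeezed grip is holding the blade's front edge level with the marker line, within about 2 mm by my camera measurements.

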